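# Set the bench press to a plaster mould, lock its head and hold the mould shut

## Robot

A 6-joint arm with a two-finger parallel gripper is mounted at the origin on a cart in front of the work surface, level with it; the furniture and walls round the work are solid. World frame = base frame: x ahead of the robot, y to its left, z up, the work surface at z = 0. Lengths are in m, angles in degrees, forces in N, time in s.
With the tool pointing down it reaches from about 0.35 to 0.875 m from the base axis. Payload 4.2 kg.
Tool frame: the origin (TCP) lies on the mounting face of the last link; the fingertips stand 173 mm ahead of it and the grasp point (between the pads) lies 155 mm ahead of it; z points along the fingers, y is the line along which they close (so a half turn about z gives the same grasp; the last joint's range is limited). The gripper opens to 85 mm and grips with 20 to 120 N. Pads are 22 mm wide; open, the fingers measure 114 mm over their backs; the gripper's body (76 mm by 85 mm) begins 54 mm behind the grasp point. The pads swing forward as they close: fully open they stand 13 mm farther back than shut.
Start: joints at [-55.256, 22.042, 0.453, 0, -68.411, -14.817], TCP at [0.213, -0.588, 0.405] pointing down, gripper open.
Joint ranges: [-179.83, 179.83], [-69.29, 118.12], [-61.27, 80.66], [-181.25, 117.63], [-171.15, -9.14], [-177.46, 177.46]. Speed limits (degrees/s): [159.86, 159.86, 180, 180, 180, 180].

## Interface

Orientations are given as [roll, pitch, yaw] about the fixed x, y, z axes, in that order (R = Rz(yaw) Ry(pitch) Rx(roll)).
In Python, from station import state, grab_frame, camera_info, finish_job, find_in gives the robot as it stands.
- The arm moves only by the tool drive_tool, never from a script. Its arguments are lists of equal length, an entry for each row: "jaw": the closure, from 0 (fully open) to 1 (shut); "offset": the shift along the tool's x, y, z in mm, a list of three; "turn": the turn, a rotation vector about the tool's x, y, z in degrees, a list of three. In form: {"jaw": [jaw, ...], "offset": [[dx, dy, dz], ...], "turn": [[rx, ry, rz], ...]}. A call has 1 to 20 rows; each row is the pose to reach, as a shift and turn from the pose commanded when the call began, along the tool's axes at that moment; what a row does not reach only later rows make up. A row lasts 1/10 s, in which the tool goes at most 50 mm and 8.59 degrees, less where a joint would pass 70% of its speed; a pose out of reach is approached as far as the arm can. A call with a gripper value outside its range is refused whole. The fingers move at their own pace and stop on an object; "grip_force" is the grip in N (left out, the last holds). Time passes only in rows, so rows that repeat a pose let the fingers close. It gives the time, the measured TCP pose, the force, the opening and the grip force at its end, in the units of the state.
- state(): the state, without advancing time (a new reading comes with each control period).
- grab_frame(name): name is "side" or "top"; returns the picture (400x640x3 uint8, red, green, blue); there is no depth.
- camera_info(name): a dict with "intrinsics" (3x3 intrinsics, pixels), "xyz" and "rotation" of the camera in the world. Camera axes: x right, y up, looking along -z (the intrinsics and any distortion apply to the point x, -y, -z); pixel columns grow to the right and rows downward; lengths in m; the calibration is good to about 2 mm. A picture is of the moment at which its call begins. camera_info takes no time and is no camera call.
- finish_job(): hands the job in; it is judged then, once.
Trained networks look in the newest picture that a camera, given by its name, has taken for a name from the list of things; names that differ only in an ending like _2 or _b are one class to them, and where a whole thing is asked for, a point or a joint stands for the part that bears it (a point fixed in the world has none). Each returns a list of dicts, best first, with "conf" (0 to 1); they miss things now and then, are a little off and sometimes report something else, mostly with a low value. They report only what shows in the picture. A call takes as long as a camera call. They do not tell look-alikes from the thing itself.
- find_in(camera, query): "xyz" ([x, y, z] in m, in world coordinates, good to about 4 mm: the middle of the surface that is visible of it).
The state is a dict: "time_s": time; "joint_positions": joint angles; "dq": joint speeds; "joint_torque": joint torques, N m; "eef_pos": TCP position; "ee_rot": TCP orientation; "ft_force": force on the tool from outside, world axes, zero at the start; "ft_torque": the same for the moment, N m; "width": finger opening in m; "finger_force": force on a finger pad.
Only numpy, scipy, OpenCV 4.12 (cv2) and the standard library are available. Lean on these libraries where they do the work, as an engineer would, in place of code of your own. Each camera call takes 0.05 s, during which the arm holds its last target. There are 200 camera calls.

## Task

A filled two-part plaster press mould stands on the bed of the small bench lever press and has to be squeezed shut while its seam knits. Push the press head straight down its column until the rubber foot rests on top of the mould, swing the cam lever at the head's left side round to the front until it stops, so that the head is locked at that height, and only then push the long handle down until it is level. Keep holding the handle level: the job finishes with the gripper still pressing it down, not let go. Do not shift the mould, and leave the tools and other things around the press where they are.

Things in the scene. Friction and masses are not known exactly. Their poses are not given: they have to be found in the camera images.
- press: The press, bolted down: grey base plate 190 x 144 x 18 mm, on it a round steel bed (94 mm across, top 24 mm above the table); 85 mm behind the bed's centre a square column, 24 mm, top 241 mm up. Origin: on the table under the bed's centre = ram axis. Axes: x from the operator's side (handle) to the column, y to the operator's left, z up; yaw up to 0.3 rad. Offsets below are in these axes.
- head (a joint): Head's travel down the column, m: 0 at the top, grows downwards, stop at 0.057; the foot meets the mould at about 0.051. Counterbalanced: stays where it is left and slides against about 5 N of friction while the cam lever is open; with the lever locked it is clamped against about 40 N. Unlocked, pressing the handle would drive the head back up.
- head_cap (a point): Centre of the top of the black palm cap (38 mm across, nearly flat) on top of the head, on the ram axis: the place to push the head down. Moves with the head, 101 mm above the foot's underside while the handle is at rest; with the foot on the mould it is 189 mm above the table.
- foot: The pressure foot (round, 54 mm across, 30 mm high, rubber face) at the lower end of the ram, on the ram axis. Origin: centre of its underside. It telescopes on the ram against a spring: it begins to give at 4 N, then 1.7 N per mm, 20 mm of travel.
- mould: The mould on the bed: eight-sided cream plaster block of two halves, 61 x 66 mm, 64 mm high, round mark on its flat top, 0.2 to 0.4 kg, standing loose within 9 mm of the ram axis. Origin: centre of its underside; z up.
- cam_lever (a joint): Angle of the cam lever, rad: 0 to 0.3 at the start (open: its ball stands out to the press's left, +y); grows as the lever swings level, counter-clockwise seen from above, to the stop at 1.5, where it points to the front (-x) beside the head. Above about 1.3 the head is fully locked. Stays where it is left; moved by 4 to 8 N at the ball.
- cam_ball (a point): Centre of the black ball (20 mm across) at the end of the cam lever, 65 mm from its vertical pivot axis and 11 mm higher than the top of the cap. Direction from pivot to ball: 1.48 rad + joint value, measured from the press's x axis towards its y axis. The lever's 10 mm rod slopes from the ball down to the pivot, 44 mm lower.
- cam_pivot (a point): Point on the cam lever's vertical pivot axis, at the height of the ball; 85 mm behind and 40 mm to the left of the ram axis; moves with the head. Mind the room's tall upright wooden board to the left of the press: it stands on the table edge-on, its front edge at world x = 0.59, its faces at y = 0.15 and 0.17.
- press_handle (a joint): Angle of the long handle, rad: 0 at rest, rising 0.55 rad above level towards the front; grows as it is pushed down; 0.55 is exactly level; stop at 0.80. A spring lifts it when let go. Drives the ram down 21.8 mm per rad (12 mm at level). Held level with the foot on the mould and the head locked it pushes back with about 7 N at handle_grip.
- handle_pivot (a point): Centre of the handle's hub on its level hinge axis (along the press's y), on the head's right side: 22 mm behind and 43 mm to the right of the ram axis, 35 mm below the top of the cap; moves with the head.
- handle_grip (a point): Point on the centre line of the handle 140 mm from the hub axis, in the black round grip (25 mm across, from 95 to 195 mm from the hub axis). The handle points to the front (-x) and can be pressed from above with shut fingers. At level this point is as high as handle_pivot.
- other_mould: A second, empty plaster mould, 85 x 68 x 57 mm, on the table to the left of the press; leave it. Origin: centre of its underside.
- wood_rib: Flat wooden rib, 54 x 100 x 9 mm, lying in front of the press; leave it.
- loop_tool: Loop trimming tool with a wooden handle, 192 mm long, lying to the right of the press; leave it.
- rubber_kidney: Red rubber kidney, 29 x 96 x 8 mm, lying in front of the press below the handle; leave it.
- clay_lump: Lump of leather-hard clay, 62 x 59 x 42 mm, to the left of the column; leave it.
- spray_bottle: Spray bottle with a red head, 64 x 79 x 179 mm, standing behind the press; leave it.
Things that resemble listed ones, but are neither listed nor needed, are in the scene too. Leave any blue or turquoise look-alike of the mould alone.

How it is judged (in metres and radians):
On the way, in this order (a step that is already met when the one before it is completed fails the run):
1. the head is down, its foot resting on the mould, the handle still up (z of foot in the frame of mould below 0.068 m and value of joint press_handle below 0.15 rad), for 0.2 s.
2. the cam lever is swung to its locked place with the foot still on the mould and the handle still up (all of step 1 and value of joint cam_lever above 1.3 rad), for 0.2 s.
At the end, for the whole second after the job is handed in: The handle is held within 0.1 rad of level by the gripper, the cam lever is locked (above 1.3 rad), and the foot squeezes the upright mould with 13 to 32 N (value of joint press_handle between 0.45 and 0.65 rad and value of joint cam_lever above 1.3 rad and contact force between foot and mould between 13 and 32 N and contact force between any of the fingers, the arm and press_handle above 1 N and angle between mould's own z axis and vertical below 0.1 rad); the arm keeps its last pose, push and grip.
It fails at once if the mould was shifted by more than 12 mm (distance of mould from where it was at the start of the episode above 0.012 m).
It fails at once if one of the things around the press was moved by more than 30 mm (distance of any of other_mould, wood_rib, loop_tool, rubber_kidney, clay_lump, spray_bottle from where it was at the start of the episode above 0.03 m).
It also fails if it takes over 58 s, if anything falls off the work surface, if the arm or the gripper's body presses on something with over 40 N, if the wrist force passes 120 N, or if a joint passes its speed limit or range.

## Working session

There is one attempt and no reset: what is moved stays moved. The work goes in short steps, Python scripts to look and compute and a tool call to move; the robot and the scene stay as the last step left them, time stands still between calls to the robot, and variables do not carry over. Pictures are saved under pics/ and viewed, at most 10 in all, crops included, and the job is handed in when it is done.

Besides the shell and the picture viewer there is one more tool, called after "Emit:" as name(argument=value, ...) on one line, values as JSON. drive_tool: Moves the arm, as the interface text tells. Its arguments: {"type":"object","properties":{"jaw":{"type":"array","items":{"type":"number"}},"offset":{"type":"array","items":{"type":"array","items":{"type":"number"}}},"turn":{"type":"array","items":{"type":"array","items":{"type":"number"}}},"grip_force":{"type":"number"}},"required":["jaw","offset","turn"]}

```bash
mkdir -p pics; python3 - <<'E'
from station import *
import cv2,numpy as np
for c in("side","top"):
    im=grab_frame(c);cv2.imwrite(f"pics/{c}0.png",im[:,:,::-1])
    i=camera_info(c);print(c,np.round(i["intrinsics"],1).tolist(),np.round(i["xyz"],3),np.round(i["rotation"],3).tolist(),[k for k in i])
    for q in("press","head_cap","cam_ball","cam_pivot","handle_pivot","handle_grip","mould","foot"):
        print(q,[(np.round(d["xyz"],3).tolist(),round(d["conf"],2)) for d in find_in(c,q)[:3]])
s=state();print({k:np.round(v,3).tolist() for k,v in s.items()})
E
```

```text
side [[363.1, 0.0, 321.7], [0.0, 363.1, 194.8], [0.0, 0.0, 1.0]] [ 0.224 -1.01   0.608] [65.222, -0.749, -22.745] ['intrinsics', 'xyz', 'rotation']
press [([0.587, -0.204, 0.126], 0.65)]
head_cap [([0.572, -0.208, 0.197], 0.59)]
cam_ball []
cam_pivot [([0.573, -0.21, 0.199], 0.67)]
handle_pivot [([0.574, -0.206, 0.202], 0.64), ([0.436, -0.227, 0.008], 0.59)]
handle_grip [([0.489, -0.228, 0.245], 0.86)]
mould [([0.561, -0.207, 0.071], 0.92), ([0.519, -0.431, 0.055], 0.83), ([0.42, -0.0, 0.046], 0.74)]
foot [([0.563, -0.198, 0.138], 0.58)]
top [[387.5, 0.0, 318.5], [0.0, 387.5, 201.5], [0.0, 0.0, 1.0]] [ 0.53  -0.154  1.117] [4.97, 0.542, -89.296] ['intrinsics', 'xyz', 'rotation']
press [([0.582, -0.184, 0.184], 0.55)]
head_cap [([0.584, -0.191, 0.204], 0.81)]
cam_ball [([0.657, -0.123, 0.204], 0.73)]
cam_pivot [([0.588, -0.192, 0.203], 0.62)]
handle_pivot [([0.585, -0.196, 0.209], 0.62)]
handle_grip [([0.489, -0.229, 0.256], 0.59)]
mould [([0.529, -0.411, 0.065], 0.82), ([0.427, 0.02, 0.061], 0.72), ([0.41, -0.411, 0.068], 0.62)]
foot []
{'time_s': 0.9, 'joint_positions': [-55.255, 22.04, 0.453, 0.001, -68.412, -14.816], 'dq': [0.008, -0.072, -0.042, 0.07, 0.08, 0.018], 'joint_torque': [-0.0, -39.208, 18.862, 4.191, -0.0, 0.0], 'eef_pos': [0.213, -0.588, 0.405], 'ee_rot': [-179.998, -0.0, -160.072], 'ft_force': [0.765, 0.18, -0.506], 'ft_torque': [0.006, 0.03, -0.005], 'finger_force': 0.0, 'width': 0.085}
```

View pics/side0.png

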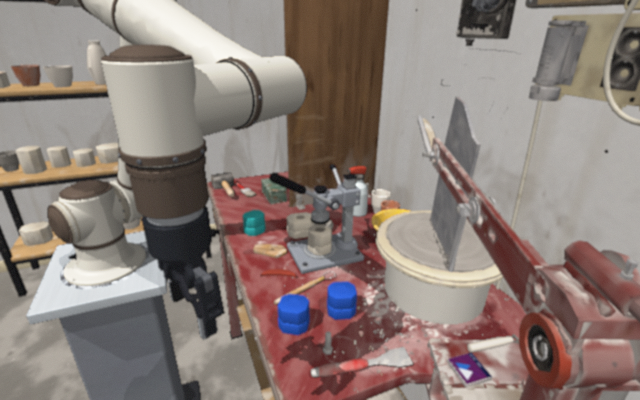

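View pics/top0.png

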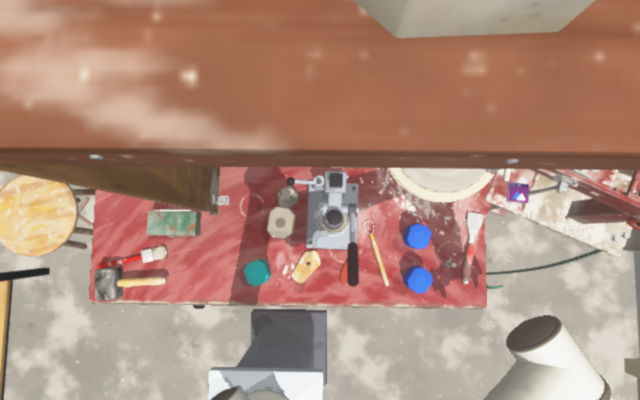

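The side view shows the press at about (325,225), with the handle grip at (290,183). In the top view the cap is near (334,216), the cam ball near (291,181), the column top near (335,180) and the grip near (353,260). The blue pots at (417,236) and (419,280) and the turquoise one at (257,272) are look-alikes. The real mould is the cream block under the foot. Next I'll enlarge the press.

```bash
cat > h.py <<'E'
from station import *
import cv2,numpy as np
from scipy.spatial.transform import Rotation as Ro
def cam(c):
    i=camera_info(c);return np.array(i["intrinsics"]),np.array(i["xyz"]),Ro.from_euler("xyz",i["rotation"],degrees=True).as_matrix()
def ray(c,u,v,z):
    K,o,R=cam(c);d=np.linalg.solve(K,[u,v,1]);d=R@np.array([d[0],-d[1],-d[2]])
    return o+d*(z-o[2])/d[2]
def proj(c,p):
    K,o,R=cam(c);q=R.T@(np.array(p)-o);q=K@np.array([q[0],-q[1],-q[2]]);return q[:2]/q[2]
E
python3 - <<'E'
from h import *
t=cv2.imread("pics/top0.png")[155:295,255:395];s=cv2.imread("pics/side0.png")[155:275,260:380]
a=cv2.resize(t,(560,560),interpolation=cv2.INTER_CUBIC);cv2.imwrite("pics/topc.png",a)
b=cv2.resize(s,(600,600),interpolation=cv2.INTER_CUBIC);cv2.imwrite("pics/sidec.png",b)
for n,u,v,z in(("cap",334,216,.24),("ball",291,181,.251),("col",335,180,.241),("grip",353,260,.278)):print(n,ray("top",u,v,z).round(4))
E
```

```text
cap [ 0.5734 -0.1803  0.24  ]
ball [ 0.6507 -0.0824  0.251 ]
col [ 0.6555 -0.1819  0.241 ]
grip [ 0.4776 -0.2208  0.278 ]
```

View pics/topc.png

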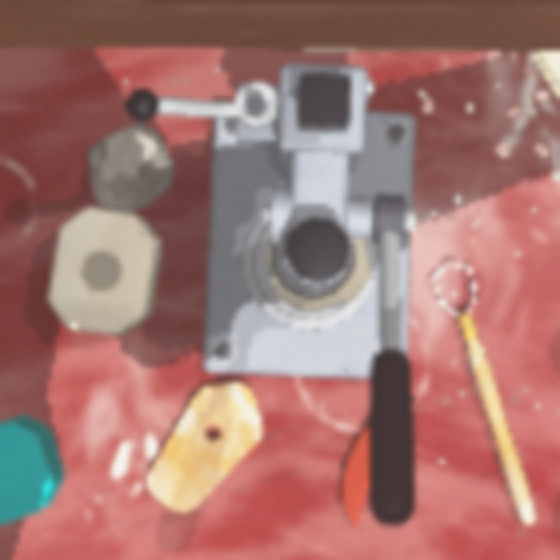

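View pics/sidec.png

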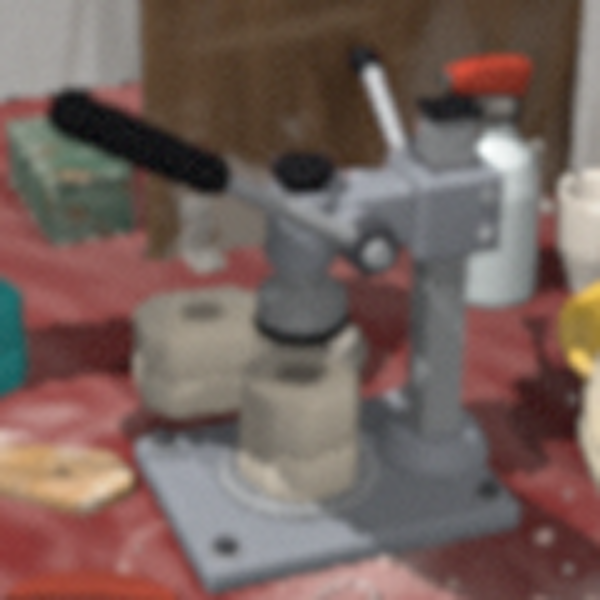

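In the crop, the real cream mould is under the foot. The cap is at (334.5,217), the column top at (336.5,180), the ball at (290.5,181.3), the lever boss at (319.3,181) and the grip from (353,243) to (353,286). Next I fit the press pose.

```bash
python3 - <<'E'
from h import *
from scipy.optimize import least_squares
def P(p,q): c,s=np.cos(p[2]),np.sin(p[2]);return [p[0]+c*q[0]-s*q[1],p[1]+s*q[0]+c*q[1],q[2]]
obs=[("top",(334.5,217),lambda p:(0,0,.24)),("top",(336.5,180),lambda p:(.085,0,.241)),
("top",(290.5,181.3),lambda p:(.085+.065*np.cos(1.48+p[3]),.04+.065*np.sin(1.48+p[3]),.251)),
("top",(319.3,181),lambda p:(.085,.04,.207)),
("top",(353,261.5),lambda p:(.022-.145*np.cos(.55),-.043,.205+.145*np.sin(.55))),
("side",(260+305/5,155+165/5),lambda p:(0,0,.24)),
("side",(260+362/5,155+58/5),lambda p:(.085+.065*np.cos(1.48+p[3]),.04+.065*np.sin(1.48+p[3]),.251)),
("side",(260+138/5,155+140/5),lambda p:(.022-.145*np.cos(.55),-.043,.205+.145*np.sin(.55)))]
f=lambda p:np.concatenate([proj(c,P(p,m(p)))-u for c,u,m in obs])
r=least_squares(f,[.573,-.181,0,.1],loss="soft_l1");print(r.x,f(r.x).reshape(-1,2).round(1).tolist())
p=r.x
for n,q in(("cap",(0,0,.24)),("ball down",(.085+.065*np.cos(1.48+p[3]),.04+.065*np.sin(1.48+p[3]),.2)),("pivot",(.085,.04,.2)),("ball end",(.085+.065*np.cos(2.98),.04+.065*np.sin(2.98),.2)),("grip up",(.022-.119,-.043,.227)),("grip level",(-.118,-.043,.154))):print(n,np.round(P(p,q),4))
print([(np.round(d["xyz"],3),d["conf"]) for d in find_in("side","spray_bottle")[:1]])
E
```

```text
[ 0.57214905 -0.18267147 -0.03602438  0.24864158] [[0.5, -0.4], [0.2, -0.7], [0.0, -0.3], [-0.0, -0.4], [0.7, 2.6], [-0.7, -8.9], [-0.7, -6.6], [-0.1, -7.9]]
cap [ 0.5721 -0.1827  0.24  ]
ball down [ 0.6506 -0.0812  0.2   ]
pivot [ 0.6585 -0.1458  0.2   ]
ball end [ 0.5948 -0.133   0.2   ]
grip up [ 0.4737 -0.2221  0.227 ]
grip level [ 0.4527 -0.2214  0.154 ]
[(array([ 0.794, -0.003,  0.104]), 0.95)]
```

Emit:
drive_tool(jaw=[1,1,1,1,1,1], offset=[[0,0,-50],[0,0,-100],[0,0,-145],[0,0,-145],[0,0,-145],[0,0,-145]], turn=[[0,0,5],[0,0,10],[0,0,15],[0,0,19.93],[0,0,19.93],[0,0,19.93]])

```text
time_s: 1.55
eef_pos: [0.2131, -0.5875, 0.5484]
ee_rot: [179.9, -0.0, -179.9]
ft_force: [-0.2, 0.5, -0.5]
width: 0.0003
finger_force: 0.0
```

```bash
python3 - <<'E'
from h import *
for n,c,u,v,z in(("FL","top",255+205/4,155+368/4,.018),("FR","top",255+400/4,155+374/4,.018),("BR","top",255+413/4,155+117/4,.018),("FR","side",260+210/5,155+575/5,.018),("FL","side",260+135/5,155+438/5,.018),("BR","side",260+518/5,155+505/5,.018),("capT","top",334.5,217,.24),("capS","side",321,188,.24),("colS","side",349.6,176,.241),("colT","top",336.5,180,.241)):print(n,c,ray(c,u,v,z).round(4))
def tri(a,b):
    A=[];B=[]
    for c,u,v in(a,b):
        o=cam(c)[1];d=ray(c,u,v,0)-o;d/=np.linalg.norm(d);M=np.eye(3)-np.outer(d,d);A.append(M);B.append(M@o)
    return np.linalg.solve(sum(A),sum(B)).round(4)
print("cap",tri(("top",334.5,217),("side",321,188)),"ball",tri(("top",290.5,181.3),("side",332.4,166.6)),"col",tri(("top",336.5,180),("side",349.6,176)),"blue",tri(("top",417,235),("side",343,287)))
for c in("side","top"):print(camera_info(c))
E
```

```text
FL top [ 0.496  -0.1095  0.018 ]
FR top [ 0.4936 -0.2469  0.018 ]
BR top [ 0.6759 -0.2554  0.018 ]
FR side [ 0.491  -0.2572  0.018 ]
FL side [ 0.4954 -0.1127  0.018 ]
BR side [ 0.6763 -0.2604  0.018 ]
capT top [ 0.5711 -0.1815  0.24  ]
capS side [ 0.5512 -0.2377  0.24  ]
colS side [ 0.6545 -0.1927  0.241 ]
colT top [ 0.6555 -0.1853  0.241 ]
cap [ 0.5734 -0.1827  0.2139] ball [ 0.6536 -0.0796  0.2291] col [ 0.6569 -0.1858  0.238 ] blue [ 0.5348 -0.4109  0.0636]
{'intrinsics': array([[363.11523552,   0.        , 321.67152774],
       [  0.        , 363.11523552, 194.84963205],
       [  0.        ,   0.        ,   1.        ]]), 'xyz': array([ 0.22399071, -1.01019787,  0.60822496]), 'rotation': array([ 65.2219221 ,  -0.74894976, -22.74517117])}
{'intrinsics': array([[387.54029249,   0.        , 318.51879264],
       [  0.        , 387.54029249, 201.47458518],
       [  0.        ,   0.        ,   1.        ]]), 'xyz': array([ 0.52980321, -0.15411517,  1.1172947 ]), 'rotation': array([  4.96959013,   0.54197281, -89.29605664])}
```

```bash
cat > fit.py <<'E'
from h import *
from scipy.optimize import least_squares
def P(p,q): c,s=np.cos(p[2]),np.sin(p[2]);return [p[0]+c*q[0]-s*q[1],p[1]+s*q[0]+c*q[1],q[2]]
cap=lambda p:(0,0,p[4])
ball=lambda p:(.085+.065*np.cos(1.48+p[3]),.04+.065*np.sin(1.48+p[3]),p[4]+.011)
gr=lambda p:(.022-.145*np.cos(.55),-.043,p[4]-.035+.145*np.sin(.55))
col=lambda p:(.085,0,.241)
obs=[("top",(334.5,217),cap),("top",(336.5,180),col),("top",(290.5,181.3),ball),("top",(319.3,181),lambda p:(.085,.04,p[4]-.033)),
("top",(353,263.5),gr),("side",(321,188),cap),("side",(349.6,176),col),("side",(332.4,166.6),ball),("side",(287.6,183),gr)]
f=lambda p:np.concatenate([proj(c,P(p,m(p)))-u for c,u,m in obs])
r=least_squares(f,[.573,-.181,0,.1,.215],loss="soft_l1");p=r.x
if __name__=="__main__":
    print(p,f(p).reshape(-1,2).round(1).tolist())
    for n,q in(("cap",cap(p)),("ball down",ball(p)[:2]+(.2,)),("pivot",(.085,.04,.2)),("ball end",(.085+.065*np.cos(2.98),.04+.065*np.sin(2.98),.2)),("grip up",(.022-.119,-.043,.227)),("grip level",(-.118,-.043,.154))):print(n,np.round(P(p,q),4))
E
python3 fit.py
```

```text
[ 0.57233164 -0.18250737 -0.03599347  0.20846256  0.21792985] [[0.1, -0.1], [0.1, -0.8], [0.6, -0.2], [-0.0, 0.8], [-0.2, -0.2], [-0.8, -1.3], [-0.3, -1.0], [-0.1, 0.2], [0.2, 0.4]]
cap [ 0.5723 -0.1825  0.2179]
ball down [ 0.6534 -0.0808  0.2   ]
pivot [ 0.6587 -0.1456  0.2   ]
ball end [ 0.595  -0.1328  0.2   ]
grip up [ 0.4738 -0.222   0.227 ]
grip level [ 0.4529 -0.2212  0.154 ]
```

Emit:
drive_tool(jaw=[1,1,1,1,1,1,1,1,1,1,1,1,1,1], offset=[[-30,34,0],[-60,68,0],[-90,101,0],[-120,135,0],[-150,169,0],[-180,202,0],[-210,236,0],[-240,270,0],[-270,304,0],[-300,338,0],[-330,371,0],[-359,405,0],[-359,405,0],[-359,405,0]], turn=[[0,0,0],[0,0,0],[0,0,0],[0,0,0],[0,0,0],[0,0,0],[0,0,0],[0,0,0],[0,0,0],[0,0,0],[0,0,0],[0,0,0],[0,0,0],[0,0,0]])

```text
time_s: 2.95
eef_pos: [0.5729, -0.1816, 0.5476]
ee_rot: [180.0, -0.2, -179.8]
ft_force: [0.3, -0.2, -0.1]
width: 0.0003
finger_force: 0.0
```

Emit:
drive_tool(jaw=[1,1,1,1,1,1,1,1], offset=[[0,0,35],[0,0,70],[0,0,105],[0,0,130],[0,0,145],[0,0,145],[0,0,145],[0,0,145]], turn=[[0,0,0],[0,0,0],[0,0,0],[0,0,0],[0,0,0],[0,0,0],[0,0,0],[0,0,0]])

```text
time_s: 3.75
eef_pos: [0.572, -0.1832, 0.4062]
ee_rot: [-180.0, 0.1, 180.0]
ft_force: [-0.1, -0.0, 0.4]
width: 0.0003
finger_force: 0.0
```

```bash
python3 - <<'E'
from h import *
b=[]
for c,(y,x) in(("side",(130,260)),("top",(150,260))):
    b.append(cv2.resize(grab_frame(c)[y:y+130,x:x+130,::-1],(400,400),interpolation=cv2.INTER_CUBIC))
cv2.imwrite("pics/a1.png",np.hstack(b));print(state()["eef_pos"],state()["ft_force"])
E
```

```text
[ 0.57203903 -0.18285716  0.40609159] [0.80605349 0.1079886  0.58322351]
```

View pics/a1.png

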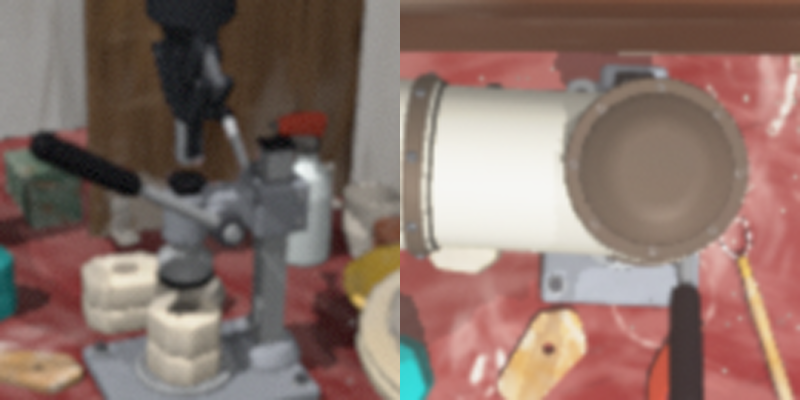

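The closed fingertips are centred just above the cap, at (187,165) and (187,185) in the left half. Now I push down.

Emit:
drive_tool(jaw=[1,1,1,1,1,1,1,1,1,1], offset=[[0,0,8],[0,0,14],[0,0,20],[0,0,25],[0,0,30],[0,0,34],[0,0,37],[0,0,39],[0,0,40],[0,0,40]], turn=[[0,0,0],[0,0,0],[0,0,0],[0,0,0],[0,0,0],[0,0,0],[0,0,0],[0,0,0],[0,0,0],[0,0,0]])

```text
time_s: 4.85
eef_pos: [0.5721, -0.1825, 0.3654]
ee_rot: [-180.0, 0.0, -180.0]
ft_force: [-0.8, 0.4, 6.0]
width: 0.0002
finger_force: 2.5
```

Sliding friction only so far, so I go on in small steps.

Emit:
drive_tool(jaw=[1,1,1,1], offset=[[0,0,1],[0,0,2],[0,0,2.5],[0,0,2.5]], turn=[[0,0,0],[0,0,0],[0,0,0],[0,0,0]])

```text
time_s: 5.25
eef_pos: [0.5721, -0.1825, 0.363]
ee_rot: [-180.0, 0.1, -180.0]
ft_force: [-0.4, 1.5, 5.3]
width: 0.0002
finger_force: 2.8
```

Emit:
drive_tool(jaw=[1,1,1], offset=[[0,0,1],[0,0,1.5],[0,0,1.5]], turn=[[0,0,0],[0,0,0],[0,0,0]])

```text
time_s: 5.55
eef_pos: [0.5721, -0.1824, 0.3625]
ee_rot: [-180.0, 0.1, -180.0]
ft_force: [-2.3, 1.2, 9.2]
width: 0.0002
finger_force: 4.5
```

Emit:
drive_tool(jaw=[1,1,1,1], offset=[[0,0,0.5],[0,0,1],[0,0,1],[0,0,1]], turn=[[0,0,0],[0,0,0],[0,0,0],[0,0,0]])

```text
time_s: 5.95
eef_pos: [0.572, -0.1824, 0.3618]
ee_rot: [-179.9, 0.1, -180.0]
ft_force: [-2.9, 3.1, 10.3]
width: -0.0001
finger_force: 5.2
```

Contact is reached: the tip is at z about 0.189 and the force has gone up to 10 N. Now up and over, to a point behind the cam ball.

Emit:
drive_tool(jaw=[1,1,1,1,1,1,1,1,1,1], offset=[[0,0,-30],[0,0,-60],[0,0,-85],[-25,22,-90],[-50,44,-90],[-75,66,-90],[-100,88,-90],[-120,105,-90],[-120,105,-90],[-120,105,-90]], turn=[[0,0,0],[0,0,0],[0,0,0],[0,0,0],[0,0,0],[0,0,0],[0,0,0],[0,0,0],[0,0,0],[0,0,0]])

```text
time_s: 6.95
eef_pos: [0.6923, -0.0773, 0.4482]
ee_rot: [-180.0, -0.1, -180.0]
ft_force: [0.3, 0.6, -0.0]
width: -0.0
finger_force: 0.0
```

```bash
python3 - <<'E'
from h import *
b=[]
for c,(y,x) in(("side",(130,260)),("top",(150,260))):
    b.append(cv2.resize(grab_frame(c)[y:y+130,x:x+130,::-1],(400,400),interpolation=cv2.INTER_CUBIC))
cv2.imwrite("pics/a2.png",np.hstack(b));print(state()["eef_pos"],state()["ft_force"])
E
```

```text
[ 0.69170284 -0.07788056  0.44919846] [ 0.71428983  0.28437555 -1.07585528]
```

View pics/a2.png

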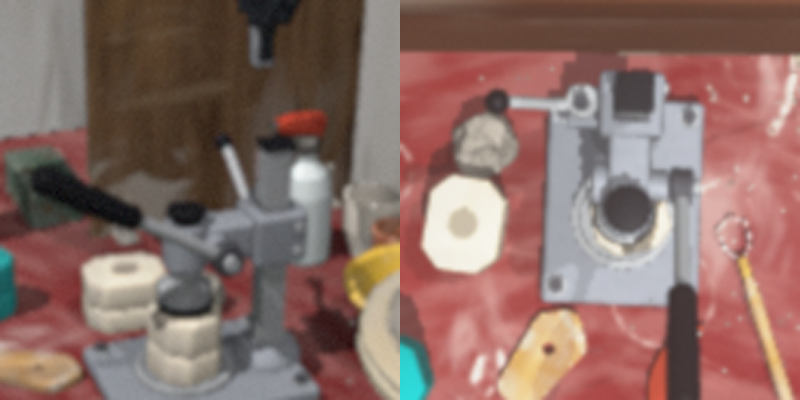

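The foot rests on the mould at (185,300) and the handle is still up. The ball is at (497,101) in the right half, which is (291.5,182.8) in the full frame. Next I recheck the ball and compute the arc.

```bash
python3 - <<'E'
from h import *
b=ray("top",291.5,182.8,.2);pv=np.array([.6587,-.1456]);print(b.round(4))
cur=np.array([.6921,-.0777])
t0=np.arctan2(-.0808+.1456,.6534-.6587)
for a in np.linspace(t0,2.98-.036+.02,12):
    e=np.array([np.cos(a),np.sin(a)]);tn=np.array([-e[1],e[0]])
    f=pv+.065*e-.023*tn;d=f-cur;print(round(a-1.48+.036,2),f.round(3),(-d[0]*1000).round(),(d[1]*1000).round())
E
```

```text
[ 0.6535 -0.0794  0.2   ]
0.21 [ 0.676 -0.079] 16.0 -1.0
0.33 [ 0.668 -0.077] 24.0 0.0
0.45 [ 0.66  -0.077] 32.0 1.0
0.57 [ 0.652 -0.077] 40.0 1.0
0.69 [ 0.644 -0.078] 48.0 -1.0
0.8 [ 0.636 -0.081] 56.0 -3.0
0.92 [ 0.628 -0.084] 64.0 -6.0
1.04 [ 0.621 -0.088] 71.0 -10.0
1.16 [ 0.615 -0.093] 78.0 -15.0
1.28 [ 0.609 -0.098] 84.0 -21.0
1.4 [ 0.603 -0.105] 89.0 -27.0
1.52 [ 0.599 -0.111] 93.0 -34.0
```

Emit:
drive_tool(jaw=[1,1,1,1,1,1,1,1,1,1,1,1,1,1,1], offset=[[0,0,30],[0,0,60],[0,0,80],[0,0,86],[0,0,86],[8,0,86],[16,0,86],[24,0,86],[32,1,86],[40,1,86],[48,-1,86],[56,-3,86],[64,-6,86],[64,-6,86],[64,-6,86]], turn=[[0,0,0],[0,0,0],[0,0,0],[0,0,0],[0,0,0],[0,0,0],[0,0,0],[0,0,0],[0,0,0],[0,0,0],[0,0,0],[0,0,0],[0,0,0],[0,0,0],[0,0,0]])

```text
time_s: 8.55
eef_pos: [0.628, -0.0833, 0.365]
ee_rot: [180.0, 0.1, -180.0]
ft_force: [1.9, 2.4, 1.6]
width: -0.0001
finger_force: 1.3
```

Emit:
drive_tool(jaw=[1,1,1,1,1,1,1], offset=[[7,-4,0],[14,-9,0],[20,-15,0],[25,-21,0],[28,-26,0],[28,-26,0],[28,-26,0]], turn=[[0,0,0],[0,0,0],[0,0,0],[0,0,0],[0,0,0],[0,0,0],[0,0,0]])

```text
time_s: 9.25
eef_pos: [0.6007, -0.1089, 0.3646]
ee_rot: [180.0, 0.2, -180.0]
ft_force: [3.3, 4.0, 3.6]
width: -0.0003
finger_force: 2.4
```

Emit:
drive_tool(jaw=[1,1,1,1], offset=[[1,-3,0],[2,-6,0],[2,-6,0],[2,-6,0]], turn=[[0,0,0],[0,0,0],[0,0,0],[0,0,0]])

```text
time_s: 9.65
eef_pos: [0.5996, -0.1119, 0.3646]
ee_rot: [179.6, 0.4, -179.9]
ft_force: [5.0, 15.5, 4.2]
width: 0.0
finger_force: 8.5
```

The lever has hit its stop at 15 N. I back off and look.

Emit:
drive_tool(jaw=[1,1,1,1,1,1,1,1], offset=[[-2,15,0],[-5,28,0],[-5,28,-40],[-5,28,-80],[-5,28,-120],[40,-20,-120],[40,-20,-120],[40,-20,-120]], turn=[[0,0,0],[0,0,0],[0,0,0],[0,0,0],[0,0,0],[0,0,0],[0,0,0],[0,0,0]])

```text
time_s: 10.45
eef_pos: [0.5561, -0.1369, 0.4832]
ee_rot: [-180.0, -0.2, 179.8]
ft_force: [-0.2, 0.0, 0.3]
width: 0.0004
finger_force: 0.0
```

Emit:
drive_tool(jaw=[1,1,1,1,1,1], offset=[[30,-30,0],[60,-60,0],[87,-90,0],[87,-90,0],[87,-90,0],[87,-90,0]], turn=[[0,0,0],[0,0,0],[0,0,0],[0,0,0],[0,0,0],[0,0,0]])

```text
time_s: 11.05
eef_pos: [0.4717, -0.225, 0.4828]
ee_rot: [180.0, -0.1, -180.0]
ft_force: [0.2, 0.8, 1.2]
width: 0.0001
finger_force: 0.0
```

```bash
python3 - <<'E'
from h import *
b=[]
for c,(y,x) in(("side",(130,260)),("top",(150,260))):
    b.append(cv2.resize(grab_frame(c)[y:y+130,x:x+130,::-1],(400,400),interpolation=cv2.INTER_CUBIC))
cv2.imwrite("pics/a3.png",np.hstack(b));print(state()["eef_pos"],state()["ft_force"])
E
```

```text
[ 0.47194569 -0.22484978  0.48305081] [-0.06086304  0.26283603  0.29359095]
```

View pics/a3.png

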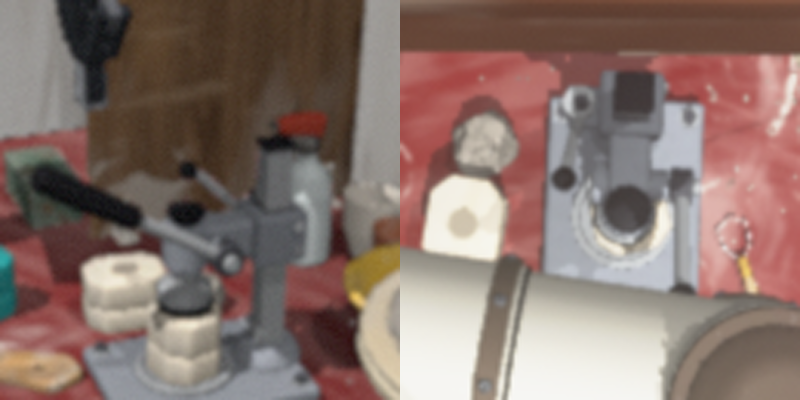

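The lever now points to the front, with the ball at (565,178) in the right half, which matches joint ≈1.5. The foot is on the mould and the handle is up. Now I press the handle.

Emit:
drive_tool(jaw=[1,1,1,1,1,1,1,1,1,1,1,1,1,1,1], offset=[[0,1,25],[0,2,45],[0,2,57],[0,2,65],[2,2,72],[4,2,79],[6,2,86],[8,2,93],[10,2,100],[12,2,107],[14,3,114],[16,3,121],[17,3,127],[17,3,132],[17,3,132]], turn=[[0,0,0],[0,0,0],[0,0,0],[0,0,0],[0,0,0],[0,0,0],[0,0,0],[0,0,0],[0,0,0],[0,0,0],[0,0,0],[0,0,0],[0,0,0],[0,0,0],[0,0,0]])

```text
time_s: 12.65
eef_pos: [0.453, -0.223, 0.3515]
ee_rot: [-180.0, -0.2, 180.0]
ft_force: [-3.4, -1.1, 7.9]
width: 0.0
finger_force: 3.4
```

Tip at 0.1785; level is at 0.1663, so 12 mm more.

Emit:
drive_tool(jaw=[1,1,1,1,1,1,1], offset=[[0,0,4],[0,0,7],[0,0,10],[0,0,12],[0,0,12],[0,0,12],[0,0,12]], turn=[[0,0,0],[0,0,0],[0,0,0],[0,0,0],[0,0,0],[0,0,0],[0,0,0]])

```text
time_s: 13.35
eef_pos: [0.4524, -0.223, 0.3399]
ee_rot: [-180.0, -0.3, 180.0]
ft_force: [-5.3, -1.8, 7.9]
width: -0.0002
finger_force: 3.9
```

```bash
python3 - <<'E'
from h import *
cv2.imwrite("pics/a4.png",cv2.resize(grab_frame("side")[130:260,240:390,::-1],(600,520),interpolation=cv2.INTER_CUBIC));s=state();print(s["eef_pos"],s["ft_force"])
E
```

```text
[ 0.4523803  -0.22302872  0.33989693] [-5.88918794 -0.88459567  7.63708909]
```

View pics/a4.png

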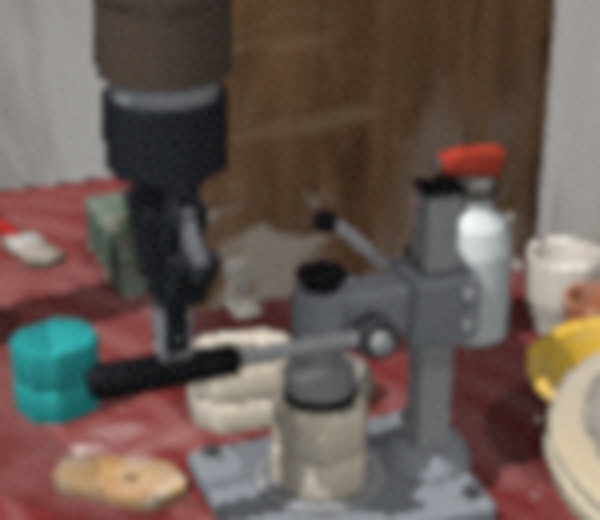

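The fingers press the grip at (175,358). I check level against the projection: hub at (335,215.5) and handle end at about (264,225.5) in the full frame.

```bash
python3 - <<'E'
from fit import *
print("cap",proj("side",P(p,(0,0,.189))),"hub",proj("side",P(p,(.022,-.043,.154))))
for a in(.4,.5,.55,.6,.7):
    e=lambda L:P(p,(.022-L*np.cos(.55-a),-.043,.154+L*np.sin(.55-a)))
    print(a,proj("side",e(.195)),proj("side",e(.095)))
E
```

```text
cap [320.1176543  196.40855033] hub [333.22530368 213.46537492]
0.4 [261.68073483 214.99265878] [299.79719105 214.17897509]
0.5 [261.34679839 221.96757235] [299.49299162 217.45542418]
0.55 [261.4700904  225.38130166] [299.4722684  219.07052439]
0.6 [261.78324577 228.73291203] [299.53857254 220.66440351]
0.7 [262.96455657 235.21364868] [299.92906412 223.77178017]
```

```bash
python3 -c "
from station import *
print(finish_job())"
```

```text
the job is handed in; nothing more can be done
None
```

I handed the job in at about 13.5 s: the head is down on the mould and locked by the cam lever, and the gripper is holding the handle level (about 0.55 rad by the side camera, ≈8 N at the wrist). The foot's squeeze force was not measured, and `finish_job` returned no verdict.

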